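# Set up a soak test: slide the bath pot to its ring and put the specimen basket in it

### The job

Take the steel pot by its handle and slide it across the warming plate, without lifting or tipping it, from the square mark to the round mark, so that it stands wholly inside the circle. Then lift the specimen basket up and off its peg under the rack's shelf, lower it into the pot until it stands upright on the pot's floor, and only then let it go. Do not knock the bottle, the beaker or the weight about.

Things in the scene. Friction and masses are not known exactly. Their poses are not given: they have to be found in the camera images.
- hotplate: grey warming plate, 240 (x) by 420 (y) mm, flat black glass top 45 mm above the table; origin: centre of its underside; x points away from its front edge with the two knobs, z up
- ring_mark: white thin circle, 140 mm in diameter with a small cross at its centre, printed on the black top of the warming plate; one of two marked places side by side, 200 mm apart; origin: its centre, on the plate's surface (45 mm above the table)
- square_mark: white thin square outline, 140 mm a side, printed on the plate; the pot's place at the start; origin: its centre, on the plate's surface
- pot: round open steel pot, 112 mm in outer diameter, 80 mm high, wall 3 mm, floor 5 mm thick (inner diameter about 104 mm), 0.4 to 0.85 kg, with a straight black handle along its own -x; origin: centre of its underside, z up
- pot_handle (a point): middle of the pot's handle, 120 mm from the pot's axis along the pot's -x and 65 mm above its underside; the handle is a level bar 100 mm long (68 to 168 mm from the axis), 14 mm wide and 12 mm thick: pinch it from above across its width
- pot_floor (a point): centre of the pot's inner floor, 5 mm above its underside; the rim is 75 mm above it
- basket: steel specimen basket hanging on the rack's peg: a shallow dish 64 mm in diameter and 28 mm high with six thin black rubber specimens in it, an 8 mm round stem in its middle, and a flat eye at the top from 115 to 163 mm above the underside; 0.15 kg; origin: centre of the dish's underside, z up; the eye's plate is square to its x
- basket_eye (a point): centre of the basket's eye, 138 mm above the basket's underside; the eye is a frame 32 mm wide (along the basket's y), 48 mm high and 8 mm thick (along x) with a hole 16 mm wide and 30 mm high; grip it across its 32 mm width
- rack: small bench rack, 210 mm wide, two uprights 85 mm behind the origin, and a shelf with jars on it, its underside 325 mm above the table; the shelf's front edge lies directly above the hanging place (shelf from x = 0 to +150 mm), so the eye is reached from the front with a leaning tool; origin: on the table under the hanging place; its front, where the peg points, is its own -x
- peg_tip (a point): upturned end of the rack's peg: an 8 mm round rod level along the rack's -x, its axis 235 mm above the table, turned up at its end; this point is the centre of the rounded end, 22 mm in front of the rack's origin, 246 mm above the table (the tip's top at 250 mm); the basket's eye must rise 12 to 20 mm to pass forward over it
- gauge: fixed thickness gauge with a round dial on a column, about 150 by 120 mm and 250 mm high, standing on the side of the warming plate away from the rack; not used; origin: on the table under its stem
- bottle: white plastic bottle, 60 mm in diameter, 140 mm high; not used; origin: centre of its underside
- beaker: glass beaker, 70 mm in diameter, 90 mm high; not used; origin: centre of its underside
- weight: brass test weight with a knob, 50 mm in diameter, 68 mm high; not used; origin: centre of its underside
There are look-alikes about, which are no part of the job. What is shaped like the pot but yellow is not meant.

How it is judged (in metres and radians):
On the way, in this order (a step that is already met when the one before it is completed fails the run):
1. the pot stands inside the circle, at rest, while the basket still hangs on its peg (horizontal distance between pot and ring_mark below 0.015 m and angle between pot's own z axis and vertical below 0.05 rad and linear speed of pot below 0.01 m/s and distance between basket_eye and peg_tip below 0.06 m), for 0.2 s.
2. the basket is held by the fingers, off and clear of the peg (contact force between the fingers and basket above 0.5 N and distance between basket_eye and peg_tip above 0.08 m), for 0.1 s.
3. the basket, still held by the fingers, is down at the pot's floor (within 8 mm) (contact force between the fingers and basket above 0.5 N and z of basket in the frame of pot_floor below 0.008 m and horizontal distance between basket and pot_floor below 0.03 m), for 0.05 s.
At the end, for the whole second after the job is handed in: the pot stands flat on the plate with its centre within 15 mm of the circle's centre, and the basket stands upright (within 7 degrees) inside it on its floor, released, both at rest (horizontal distance between pot and ring_mark below 0.015 m and angle between pot's own z axis and vertical below 0.05 rad and z of pot in the frame of ring_mark below 0.004 m and linear speed of each of pot, basket below 0.01 m/s and z of basket in the frame of pot_floor below 0.004 m and horizontal distance between basket and pot_floor below 0.03 m and angle between basket's own z axis and vertical below 0.12 rad and contact force between basket and the fingers below 0.1 N); the robot touches nothing.
It fails at once if the pot is lifted more than 6 mm off the warming plate (z of pot in the frame of ring_mark above 0.006 m).
It fails at once if the pot is tipped by more than 8 degrees (angle between pot's own z axis and vertical above 0.14 rad).
It fails at once if the bottle is shoved more than 20 mm or knocked over (distance of bottle from where it was at the start of the episode above 0.02 m or angle between bottle's own z axis and vertical above 0.3 rad).
It fails at once if the beaker is shoved more than 20 mm or knocked over (distance of beaker from where it was at the start of the episode above 0.02 m or angle between beaker's own z axis and vertical above 0.3 rad).
It fails at once if the weight is shoved more than 20 mm or knocked over (distance of weight from where it was at the start of the episode above 0.02 m or angle between weight's own z axis and vertical above 0.3 rad).
It also fails if it takes over 72 s, if anything falls off the work surface, if the arm or the gripper's body presses on something with over 40 N, if the wrist force passes 120 N, or if a joint passes its speed limit or range.

### The arm

A 6-joint arm with a two-finger parallel gripper is mounted at the origin on the work surface. World frame = base frame: x ahead of the robot, y to its left, z up, the work surface at z = 0. Lengths are in mm, angles in rad, forces in N, time in s.
With the tool pointing down it reaches from about 275 to 975 mm from the base axis. Payload 8.4 kg.
Tool frame: the origin (TCP) lies on the front face of the gripper's body, between the roots of the fingers; the fingertips stand 88 mm ahead of it and the grasp point (between the pads) lies 69 mm ahead of it; z points along the fingers, y is the line along which they close (so a half turn about z gives the same grasp; the last joint's range is limited). The gripper opens to 92 mm and grips with 3 to 60 N. Pads are 20 mm wide; open, the fingers measure 128 mm over their backs; the gripper's body (75 mm by 189 mm) begins 69 mm behind the grasp point.
Start: joints at [1.272, 0.353, 1.633, -0, 1.155, -0.002], TCP at [182.787, 597.677, 302.683] pointing down, gripper open.
Joint ranges: [-2.63, 2.63], [-0.92, 2.1], [0.06, 2.66], [-1.3, 4.44], [0, 2.69], [-3.02, 3.02]. Speed limits (rad/s): [2.22, 2.22, 2.79, 3.14, 3.14, 3.14].

### API

Orientations are given as a unit quaternion [x, y, z, w].
In Python, from bench import r, camera, get_calibration gives the robot as it stands.
- The arm moves only by the tool step_arm, never from a script. Its argument "moves" is a list that holds one entry, the list of rows, each a list of 4 numbers: the shift along the world's x, y, z in mm, then the turn about the world's z in rad. A call has 1 to 12 rows; each row is the pose to reach, as a shift and turn from the pose commanded when the call began; what a row does not reach only later rows make up. A row lasts 1/12 s, in which the tool goes at most 41.7 mm and 7.16 degrees, less where a joint would pass 70% of its speed; a pose out of reach is approached as far as the arm can. A call with a gripper value outside its range is refused whole. "grip" is the closure in counts, from 0 (fully open) to 255 (shut), set as the call begins (left out, the last holds). The fingers move at their own pace and stop on an object; the grip force is fixed at half the most. Time passes only in rows, so rows that repeat a pose let the fingers close. It gives the time, the measured TCP pose, the force, the opening and the grip force at its end, in the units of the state.
- r.sense(): the state, without advancing time (a new reading comes with each control period).
- camera(name): name is "side" or "top" or "wrist"; returns the picture (384x512x3 uint8, blue, green, red); there is no depth.
- get_calibration(name): a dict with "fovy" (degrees; the focal length in pixels is half the picture's height over the tangent of half this angle, whatever the lens; pixels are square), "cx", "cy" (the principal point, pixels), "R" (3x3) and "t" (3): a world point X has camera coordinates R X + t. Camera axes: x right, y down, z forward; pixel columns grow to the right and rows downward; lengths in mm; the calibration is good to about 2 mm. A picture is of the moment at which its call begins: read the wrist's pose just before it. get_calibration takes no time and is no camera call; for the wrist camera it gives the pose at the moment of the call.
- r.close_job(): hands the job in; it is judged then, once.
The state is a dict: "t": time; "joint_pos": joint angles; "joint_velocities": joint speeds; "joint_torque": joint torques, N m; "tool_pos": TCP position; "tool_rot": TCP orientation; "force": force on the tool from outside, world axes, zero at the start; "moment": the same for the moment, N m; "gripper_width": opening from 0.0 (shut) to 1.0 (fully open); "gripper_force": force on a finger pad.
Only numpy, scipy, OpenCV 4.12 (cv2) and the standard library are available. Lean on these libraries where they do the work, as an engineer would, in place of code of your own. Each camera call takes 0.05 s, during which the arm holds its last target. There are 200 camera calls.

## Working session

There is one attempt and no reset: what is moved stays moved. The work goes in short steps, Python scripts to look and compute and a tool call to move; the robot and the scene stay as the last step left them, time stands still between calls to the robot, and variables do not carry over. Pictures are saved under pics/ and viewed, at most 10 in all, crops included, and the job is handed in when it is done.

Besides the shell and the picture viewer there is one more tool, called after ">>>" as name(argument=value, ...), one argument or row to a line, values as JSON. step_arm: Moves the arm, as the interface text tells. Its arguments: {"type":"object","properties":{"moves":{"type":"array","items":{"type":"array","items":{"type":"array","items":{"type":"number"}}}},"grip":{"type":"number"}},"required":["moves"]}

```bash
mkdir -p pics; ls; python3 - <<'E'
from bench import r,camera,get_calibration
import cv2,json
for n in("side","top","wrist"):
    cv2.imwrite(f"pics/{n}0.png",camera(n)); c=get_calibration(n); print(n,{k:(v if not hasattr(v,'tolist') else v.tolist()) for k,v in c.items()})
s=r.sense();print(s)
E
```

```text
pics
side {'fovy': 54.199819202235965, 'cx': 247.65841474009778, 'cy': 191.23880289859633, 'R': [[-0.9997331988024488, -0.0194840048439567, -0.012405836024382772], [0.0005260446522177687, 0.517744050517694, -0.8555354004543327], [0.023092303679950875, -0.855313668608641, -0.5175956663284389]], 't': [473.9609199839149, 143.35245929070481, 992.7003293247087]}
top {'fovy': 55.53032309865999, 'cx': 255.76074165911072, 'cy': 197.9324580200801, 'R': [[0.008780347282218224, -0.9997252067556374, 0.02173514386890283], [-0.9965571450991016, -0.010540425059792786, -0.0822359774763265], [0.08244247724038645, -0.020938252480977255, -0.9963758465205341]], 't': [-7.74693801641701, 515.9637628909821, 1124.0089554666333]}
wrist {'fovy': 60.828873964307405, 'cx': 246.99170577577527, 'cy': 192.1750715600767, 'R': [[0.29290588242886983, 0.9561399038642933, -0.0016211961469754844], [0.9170777225056902, -0.2804589829768378, 0.28339232479263726], [0.2705080311605238, -0.08449404183715943, -0.959002691326609]], 't': [-624.1354615245956, -30.972005761695364, 392.73968197696695]}
{'t': 0.15, 'joint_pos': array([ 1.27160757e+00,  3.53496222e-01,  1.63389570e+00, -3.17051715e-05,
        1.15517624e+00, -2.43276207e-03]), 'joint_velocities': array([-2.99060430e-04, -1.84638408e-03, -1.11850558e-03,  4.69842360e-04,
       -1.25669599e-05,  8.94885412e-04]), 'joint_torque': array([ 1.28707397e-04, -5.94202995e+01, -3.34468031e+01,  6.98371581e-02,
        2.04719673e-02, -8.82569043e-05]), 'tool_pos': array([182.71662952, 597.43738616, 302.16055699]), 'tool_rot': array([ 1.47827792e-01,  9.89012996e-01, -4.84395596e-04, -5.89446429e-05]), 'force': array([ 0.21364923, -0.08417558,  1.1942251 ]), 'moment': array([-0.00160673,  0.04835963,  0.0011528 ]), 'gripper_force': 0.0, 'gripper_width': 1.0014416748749693}
```

View pics/top0.png

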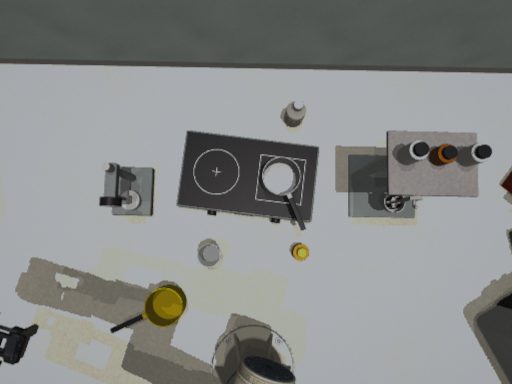

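View pics/side0.png

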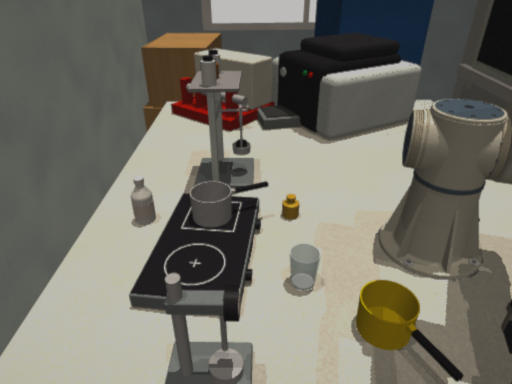

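The top view shows the ring cross near (216,172), with the steel pot at (281,178) and its black handle running to (303,228). The basket is at (395,203), in front of the shelf edge. The rack and the gauge at (130,190) look alike, and so do the steel pot and the yellow pot at (165,307). The steel pot on the square mark is the one described, since the other is yellow. I'll enlarge the working area to confirm and measure it.

```bash
cat > h.py <<'E'
import numpy as np,cv2
from bench import r,camera,get_calibration
def K(c): f=192/np.tan(np.radians(c["fovy"])/2); return f,c["cx"],c["cy"]
def ray(c,u,v):
    f,cx,cy=K(c); R=np.array(c["R"]); t=np.array(c["t"])
    return -R.T@t, R.T@np.array([(u-cx)/f,(v-cy)/f,1])
def onz(c,u,v,z):
    o,d=ray(c,u,v); return o+d*(z-o[2])/d[2]
def proj(c,X):
    f,cx,cy=K(c); p=np.array(c["R"])@np.array(X,float)+np.array(c["t"]); return p[:2]/p[2]*f+[cx,cy]
def tri(a,b):
    (o1,d1),(o2,d2)=[ray(*x) for x in(a,b)]
    s=np.linalg.lstsq(np.c_[d1,-d2],o2-o1,rcond=None)[0]; p,q=o1+d1*s[0],o2+d2*s[1]
    return (p+q)/2,np.linalg.norm(p-q)
E
python3 - <<'E'
from h import *
c=get_calibration("top"); im=cv2.imread("pics/top0.png")
np.set_printoptions(precision=1,suppress=True)
for n,u,v,z in[("ring",216.5,171.5,45),("sq",281,180,45),("pot",281,177,125),("hend",303,228,110),("hroot",288,196,110),("shelfFL",388,197,340),("shelfFR",477,197,340),("eye",396,203,235),("bottle",296,112,100),("beaker",209,253,90),("weight",300,252,60)]:
    print(n,onz(c,u,v,z))
a=cv2.resize(im[125:265,170:330],None,fx=5,fy=5,interpolation=cv2.INTER_CUBIC)[:600]
b=cv2.resize(im[125:225,340:480],None,fx=5.7,fy=5.7,interpolation=cv2.INTER_CUBIC)
cv2.imwrite("pics/a.png",a);cv2.imwrite("pics/b.png",b)
E
```

```text
ring [594.6 119.7  45. ]
sq [570.5 -79.8  45. ]
pot [568.6 -72.6 125. ]
hend [ 423.1 -138.   110. ]
hroot [515.3 -94.5 110. ]
shelfFL [ 495.  -297.9  340. ]
shelfFR [ 497.2 -503.7  340. ]
eye [ 489.1 -359.   235. ]
bottle [ 768.5 -119.1  100. ]
beaker [348.3 133.2  90. ]
weight [ 351.2 -136.3   60. ]
```

View pics/a.png

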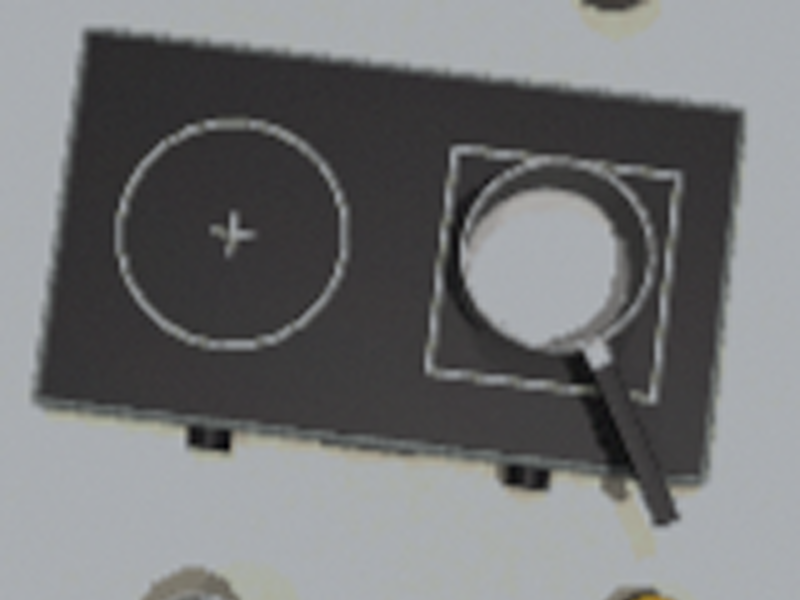

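View pics/b.png

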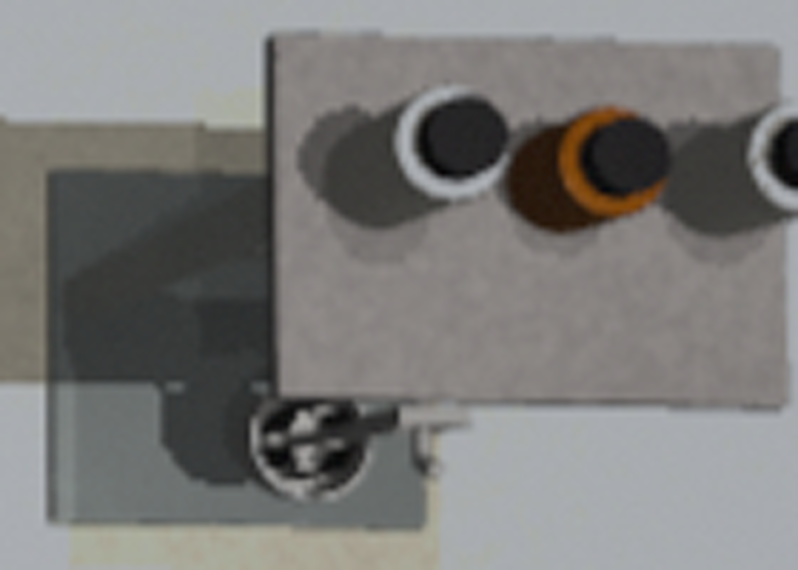

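>>> step_arm(
  moves=[
    [[0,0,40,-0.12],[0,0,80,-0.24],[0,0,120,-0.36],[0,0,150,-0.48],[15,-35,150,-0.6],[30,-70,150,-0.72],[45,-105,150,-0.84],[60,-140,150,-0.96],[75,-175,150,-1.08],[90,-210,150,-1.2],[105,-245,150,-1.32],[120,-280,150,-1.44]],
  ],
  grip=0,
)

```text
t: 1.15
tool_pos: [302.9, 315.9, 452.6]
tool_rot: [0.765, 0.644, -0.0, 0.0]
force: [0.8, -0.4, 0.9]
gripper_width: 1.001
gripper_force: 0.0
```

>>> step_arm(
  moves=[
    [[16,-36,0,-0.12],[32,-72,0,-0.24],[48,-108,0,-0.36],[64,-144,0,-0.48],[80,-180,0,-0.6],[96,-216,0,-0.72],[112,-252,0,-0.84],[128,-288,0,-0.96],[144,-324,-10,-1.026],[160,-360,-30,-1.026],[174,-396,-60,-1.026],[186,-428,-80,-1.026]],
  ],
)

```text
t: 2.15
tool_pos: [486.6, -106.1, 375.6]
tool_rot: [0.982, 0.188, 0.0, -0.0]
force: [1.1, 0.2, -0.1]
gripper_width: 1.002
gripper_force: 0.0
```

>>> step_arm(
  moves=[
    [[0,0,-30,0],[0,0,-50,0],[0,0,-50,0]],
  ],
)

```text
t: 2.4
tool_pos: [484.4, -104.6, 322.4]
tool_rot: [0.982, 0.188, -0.003, -0.002]
force: [-0.3, -0.1, -1.0]
gripper_width: 0.997
gripper_force: 0.0
```

```bash
python3 - <<'E'
from h import *
np.set_printoptions(precision=3,suppress=True)
c=get_calibration("wrist"); im=camera("wrist"); cv2.imwrite("pics/w1.png",im); np.save("w1.npy",c,allow_pickle=True)
s=r.sense();print(s["joint_pos"],s["tool_pos"])
print(proj(c,[489,-110,110]),proj(c,[415,-139,116]),proj(c,[571,-77,125]))
E
```

```text
[-0.215  0.131  1.875  0.     1.141  0.978] [ 485.342 -104.332  324.827]
[255.849 180.294] [255.073 260.039] [256.477  79.163]
```

View pics/w1.png

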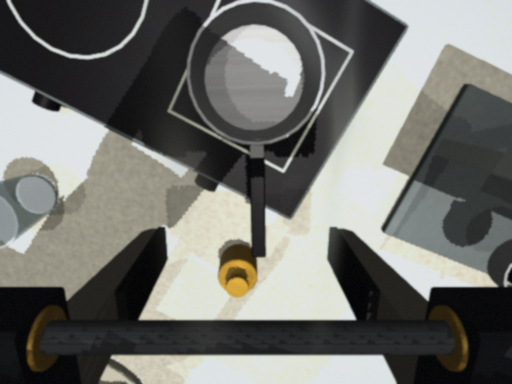

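The wrist view shows the steel pot's rim centred at about (257,72). The handle runs from (257,147) to (261,256), aligned with the fingers, and the brass weight lies below at (237,270).

```bash
python3 - <<'E'
from h import *
np.set_printoptions(precision=2,suppress=True)
c=np.load("w1.npy",allow_pickle=True).item()
im=cv2.imread("pics/w1.png").max(2)
for v in(170,190,235,250):
    print(v,np.where(im[v,235:285]<60)[0][[0,-1]]+235)
e=onz(c,261,256,116);p=onz(c,257,147,116); print("root",p,"end",e,np.degrees(np.arctan2(*(p-e)[1::-1])))
print("potc",onz(c,257,72,125))
ct=get_calibration("wrist");print(r.sense()["tool_rot"],onz(ct,257,72,125))
E
```

```text
170 [243 274]
190 [240 284]
235 [253 263]
250 [235 264]
root [519.01 -98.81 116.  ] end [ 421.24 -142.74  116.  ] 24.195055182804193
potc [576.19 -75.35 125.  ]
[ 0.98  0.19 -0.   -0.  ] [577.86 -75.16 125.  ]
```

>>> step_arm(
  moves=[
    [[7,-1,-30,0.04],[7,-1,-60,0.04],[7,-1,-80,0.04],[7,-1,-80,0.04],[7,-1,-80,0.04],[7,-1,-80,0.04]],
  ],
)

```text
t: 2.95
tool_pos: [494.7, -105.2, 248.8]
tool_rot: [0.978, 0.208, 0.001, 0.001]
force: [0.3, 0.6, -0.2]
gripper_width: 0.997
gripper_force: 0.0
```

>>> step_arm(
  moves=[
    [[1,-6,0,0],[1,-6,-30,0],[1,-6,-55,0],[1,-6,-70,0],[1,-6,-70,0],[1,-6,-70,0]],
  ],
)

```text
t: 3.45
tool_pos: [495.0, -111.7, 177.5]
tool_rot: [0.978, 0.208, 0.0, 0.0]
force: [-0.6, -0.2, 1.1]
gripper_width: 0.998
gripper_force: 0.0
```

>>> step_arm(
  moves=[
    [[0,0,0,0],[0,0,0,0],[0,0,0,0],[0,0,0,0],[0,0,0,0],[0,0,0,0],[0,0,0,0],[0,0,0,0]],
  ],
  grip=255,
)

```text
t: 4.12
tool_pos: [494.5, -111.3, 176.7]
tool_rot: [0.978, 0.208, -0.0, -0.0]
force: [-0.4, -0.1, 0.2]
gripper_width: 0.443
gripper_force: 0.0
```

>>> step_arm(
  moves=[
    [[0,0,0,0],[0,0,0,0],[0,0,0,0],[0,0,0,0],[0,0,0,0],[0,0,0,0],[0,0,0,0]],
  ],
)

```text
t: 4.7
tool_pos: [494.4, -111.2, 176.6]
tool_rot: [0.978, 0.208, -0.0, -0.0]
force: [-0.9, 0.1, -0.2]
gripper_width: 0.15
gripper_force: 30.0
```

>>> step_arm(
  moves=[
    [[0.5,5,0,0],[1.5,15,0,0],[2.5,27,0,0],[3.5,39,0,0],[5,51,0,0],[6,63,0,0],[7,75,0,0],[8,87,0,0],[9,95,0,0],[9.5,99,0,0],[9.5,100,0,0],[9.5,100,0,0]],
  ],
)

```text
t: 5.7
tool_pos: [504.2, -10.9, 176.6]
tool_rot: [0.978, 0.208, 0.0, -0.0]
force: [1.8, 0.2, -2.3]
gripper_width: 0.147
gripper_force: 30.0
```

>>> step_arm(
  moves=[
    [[0.5,5,0,0],[1.5,15,0,0],[2.5,27,0,0],[3.5,39,0,0],[4.5,51,0,0],[6,63,0,0],[7,75,0,0],[8,86,0,0],[9,92,0,0],[9,94,0,0],[9,94,0,0],[9,94,0,0]],
  ],
)

```text
t: 6.7
tool_pos: [513.3, 83.0, 176.7]
tool_rot: [0.978, 0.208, 0.0, -0.0]
force: [1.3, 1.3, -2.2]
gripper_width: 0.148
gripper_force: 30.0
```

```bash
python3 - <<'E'
from h import *
c=get_calibration("wrist"); im=camera("wrist"); cv2.imwrite("pics/w2.png",im); np.save("w2.npy",c,allow_pickle=True)
t=camera("top"); cv2.imwrite("pics/top2.png",t)
o=np.vstack([cv2.resize(im[:200],(512,200)),cv2.resize(t[120:220,170:330],(512,320),interpolation=cv2.INTER_CUBIC)]); cv2.imwrite("pics/v2.png",o)
s=r.sense(); print(s["tool_pos"],s["tool_rot"],s["force"],s["moment"])
E
```

```text
[513.160917    82.61750526 176.65482376] [ 9.78171896e-01  2.07797208e-01  2.18618219e-04 -1.18051027e-04] [ 1.69598745  1.59680558 -3.22803095] [ 0.12427951 -0.10081088  0.08106715]
```

View pics/v2.png

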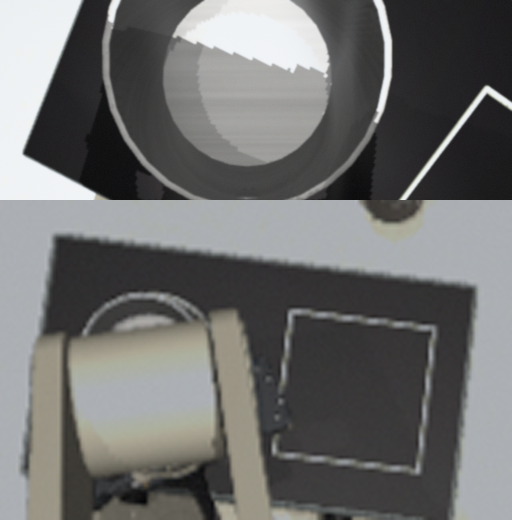

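The wrist view shows the pot floor centred near (247,82). The top view shows the pot over the ring, mostly hidden by the arm. I'll compute, release, and look from higher.

```bash
python3 - <<'E'
from h import *
np.set_printoptions(precision=1,suppress=True)
c=np.load("w2.npy",allow_pickle=True).item()
P=[onz(c,u,v,125)for u,v in((103,60),(391,60),(247,200),(108,25),(378,120))];print(P)
A=np.array(P)[:,:2];s=np.linalg.lstsq(np.c_[2*A,np.ones(5)],(A**2).sum(1),rcond=None)[0];print("rim c",s[:2],"R",(s[2]+s[:2]@s[:2])**.5)
print("floor",onz(c,163,82,50),onz(c,330,82,50),onz(c,247,165,50))
E
```

```text
[array([575.4, 171.4, 125. ]), array([620.,  71., 125.]), array([546.4,  98.3, 125. ]), array([587.8, 173.2, 125. ]), array([598.6,  64.1, 125. ])]
rim c [596.4 119.7] R 54.82899937418363
floor [572.2 165.6  50. ] [613.3  73.1  50. ] [546.1  98.2  50. ]
```

>>> step_arm(
  moves=[
    [[0,0,0,0],[0,0,0,0],[0,0,0,0],[0,0,0,0],[0,0,0,0],[0,0,0,0],[0,0,0,0],[0,0,0,0]],
  ],
  grip=100,
)

```text
t: 7.47
tool_pos: [513.0, 82.7, 176.7]
tool_rot: [0.978, 0.208, 0.0, 0.0]
force: [-0.2, 0.1, -0.3]
gripper_width: 0.611
gripper_force: 0.0
```

>>> step_arm(
  moves=[
    [[0,0,25,0],[0,0,60,0],[-10,-5,100,0],[-30,-15,130,0],[-55,-25,150,0],[-80,-35,170,0],[-100,-45,190,0],[-100,-45,190,0],[-100,-45,190,0]],
  ],
)

```text
t: 8.22
tool_pos: [413.0, 37.5, 367.8]
tool_rot: [0.978, 0.208, 0.002, 0.0]
force: [-0.3, 0.4, 0.0]
gripper_width: 0.607
gripper_force: 0.0
```

```bash
python3 - <<'E'
from h import *
c=get_calibration("wrist"); im=camera("wrist"); cv2.imwrite("pics/w3.png",im); np.save("w3.npy",c,allow_pickle=True)
t=camera("top"); cv2.imwrite("pics/top3.png",t)
o=np.vstack([im[:230],cv2.resize(t[120:220,170:330],(512,320),interpolation=cv2.INTER_CUBIC)]); cv2.imwrite("pics/v3.png",o)
print(r.sense()["tool_pos"])
E
```

```text
[413.36067057  37.86975229 366.25725703]
```

View pics/v3.png

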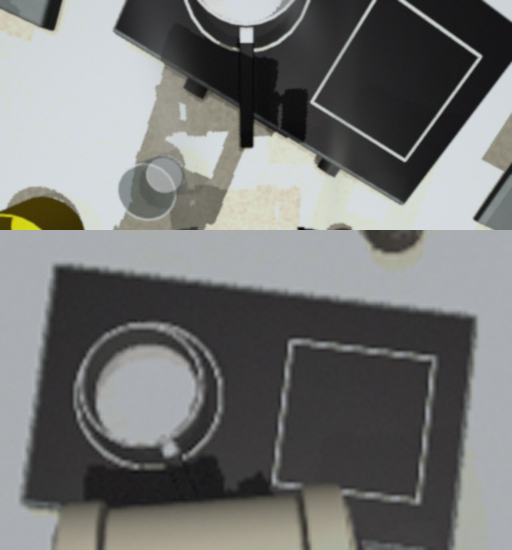

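The pot's floor is centred at (216.4,172.2) in the top view, on the cross at (216.6,171.8), so it stands inside the circle within about 2 mm.

The moves only shift and turn about z, and the eye needs a leaning tool. I'll test whether the arm leans when it approaches a pose out of reach, in free space high up.

>>> step_arm(
  moves=[
    [[20,-3,30,-0.1],[40,-6,60,-0.2],[65,-9,90,-0.3],[90,-12,120,-0.4],[115,-16,150,-0.42],[140,-20,180,-0.42],[165,-24,210,-0.42],[190,-28,240,-0.42],[215,-32,270,-0.42],[240,-36,300,-0.42],[265,-38,330,-0.42],[290,-38,360,-0.42]],
  ],
)

```text
t: 9.32
tool_pos: [703.1, -0.3, 722.8]
tool_rot: [1.0, -0.001, -0.001, 0.0]
force: [1.2, -0.4, 1.1]
gripper_width: 0.61
gripper_force: 0.0
```

```bash
python3 -c "
from h import *
s=r.sense();print(s['joint_pos'].round(3),s['tool_pos'].round(1),s['tool_rot'].round(3))"
```

```text
[-0.003  0.44   0.63  -0.     2.073  1.569] [ 7.031e+02 -3.000e-01  7.228e+02] [ 1.    -0.001 -0.001  0.   ]
```

>>> step_arm(
  moves=[
    [[20,0,30,0],[40,0,60,0],[60,0,90,0],[80,0,120,0],[100,0,150,0],[120,0,180,0],[140,0,210,0],[160,0,240,0],[180,0,270,0],[180,0,270,0]],
  ],
)

```text
t: 10.15
tool_pos: [719.6, -0.2, 811.0]
tool_rot: [1.0, -0.001, 0.015, -0.0]
force: [-0.6, -0.2, -0.5]
gripper_width: 0.607
gripper_force: 0.0
```

```bash
python3 -c "
from h import *
s=r.sense();print(s['joint_pos'].round(3),s['tool_pos'].round(1),s['tool_rot'].round(3))"
```

```text
[-2.000e-03  6.520e-01  5.800e-02  0.000e+00  2.401e+00  1.570e+00] [ 7.196e+02 -2.000e-01  8.110e+02] [ 1.    -0.001  0.015 -0.   ]
```

>>> step_arm(
  moves=[
    [[100,0,100,0],[100,0,100,0],[100,0,100,0],[100,0,100,0],[100,0,100,0],[100,0,100,0]],
  ],
)

```text
t: 10.65
tool_pos: [726.4, -0.2, 810.7]
tool_rot: [1.0, -0.001, 0.026, -0.0]
force: [0.9, -0.0, -0.0]
gripper_width: 0.608
gripper_force: 0.0
```

```bash
python3 -c "
from h import *
s=r.sense();print(s['joint_pos'].round(3),s['tool_pos'].round(1),s['tool_rot'].round(3))"
```

```text
[-2.000e-03  6.520e-01  5.900e-02  0.000e+00  2.377e+00  1.570e+00] [ 7.264e+02 -2.000e-01  8.107e+02] [ 1.    -0.001  0.026 -0.   ]
```

>>> step_arm(
  moves=[
    [[400,0,100,0],[400,0,100,0],[400,0,100,0],[400,0,100,0],[400,0,100,0],[400,0,100,0],[400,0,100,0],[400,0,100,0]],
  ],
)

```text
t: 11.32
tool_pos: [813.4, -0.2, 731.7]
tool_rot: [0.999, -0.001, 0.041, -0.0]
force: [-0.5, -0.6, -0.3]
gripper_width: 0.609
gripper_force: 0.0
```

```bash
python3 -c "
from h import *
s=r.sense();print(s['joint_pos'].round(3),s['tool_pos'].round(1),s['tool_rot'].round(3))"
```

```text
[-2.000e-03  7.580e-01  5.900e-02  0.000e+00  2.242e+00  1.570e+00] [ 8.134e+02 -2.000e-01  7.317e+02] [ 0.999 -0.001  0.041 -0.   ]
```

>>> step_arm(
  moves=[
    [[80,0,65,0]],
  ],
)

```text
t: 11.4
tool_pos: [819.1, -0.2, 732.8]
tool_rot: [0.999, -0.001, 0.053, -0.0]
force: [0.6, 0.3, -1.6]
gripper_width: 0.61
gripper_force: 0.0
```

>>> step_arm(
  moves=[
    [[80,0,65,0]],
  ],
)

```text
t: 11.48
tool_pos: [823.6, -0.2, 738.5]
tool_rot: [0.998, -0.001, 0.069, -0.0]
force: [0.3, 0.2, 0.4]
gripper_width: 0.608
gripper_force: 0.0
```

>>> step_arm(
  moves=[
    [[80,0,65,0]],
  ],
)

```text
t: 11.57
tool_pos: [828.2, -0.1, 743.5]
tool_rot: [0.996, -0.001, 0.084, -0.0]
force: [-0.1, -0.3, 1.0]
gripper_width: 0.61
gripper_force: 0.0
```

>>> step_arm(
  moves=[
    [[80,0,65,0],[80,0,65,0],[80,0,65,0]],
  ],
)

```text
t: 11.82
tool_pos: [835.0, -0.2, 746.2]
tool_rot: [0.995, -0.001, 0.098, -0.0]
force: [-0.2, 0.5, -0.4]
gripper_width: 0.604
gripper_force: 0.0
```

>>> step_arm(
  moves=[
    [[80,0,65,0],[80,0,65,0],[80,0,65,0],[80,0,65,0],[80,0,65,0],[80,0,65,0]],
  ],
)

```text
t: 12.32
tool_pos: [843.4, -0.1, 747.2]
tool_rot: [0.994, -0.001, 0.113, -0.0]
force: [0.5, 0.5, 0.7]
gripper_width: 0.606
gripper_force: 0.0
```

```bash
python3 -c "
from h import *
s=r.sense();print(s['joint_pos'].round(3),s['tool_pos'].round(1),s['tool_rot'].round(3))"
```

```text
[-2.00e-03  7.46e-01  5.90e-02  1.00e-03  2.11e+00  1.57e+00] [ 8.434e+02 -1.000e-01  7.472e+02] [ 0.994 -0.001  0.113 -0.   ]
```

Each call keeps the lean that the limit of reach induces, about 0.03 rad, in the wanted direction. I'll repeat it.

>>> step_arm(
  moves=[
    [[80,0,65,0]],
  ],
)

```text
t: 12.4
tool_pos: [849.5, -0.2, 750.0]
tool_rot: [0.992, -0.001, 0.126, -0.0]
force: [0.4, -0.2, 0.1]
gripper_width: 0.605
gripper_force: 0.0
```

>>> step_arm(
  moves=[
    [[80,0,65,0]],
  ],
)

```text
t: 12.48
tool_pos: [855.9, -0.1, 753.8]
tool_rot: [0.99, -0.001, 0.141, -0.0]
force: [0.0, -0.0, -0.5]
gripper_width: 0.606
gripper_force: 0.0
```

>>> step_arm(
  moves=[
    [[80,0,65,0]],
  ],
)

```text
t: 12.57
tool_pos: [862.2, -0.1, 757.4]
tool_rot: [0.988, -0.001, 0.156, -0.0]
force: [0.6, 0.2, 0.0]
gripper_width: 0.606
gripper_force: 0.0
```

>>> step_arm(
  moves=[
    [[80,0,65,0]],
  ],
)

```text
t: 12.65
tool_pos: [868.7, -0.1, 760.8]
tool_rot: [0.986, -0.001, 0.17, -0.0]
force: [-0.3, 0.9, -0.2]
gripper_width: 0.607
gripper_force: 0.0
```

>>> step_arm(
  moves=[
    [[80,0,65,0]],
  ],
)

```text
t: 12.73
tool_pos: [875.3, -0.1, 764.3]
tool_rot: [0.983, -0.001, 0.184, -0.0]
force: [-0.5, 0.6, 0.1]
gripper_width: 0.61
gripper_force: 0.0
```

>>> step_arm(
  moves=[
    [[80,0,65,0]],
  ],
)

```text
t: 12.82
tool_pos: [882.0, -0.1, 767.7]
tool_rot: [0.98, -0.001, 0.198, -0.0]
force: [0.8, 0.1, 0.3]
gripper_width: 0.611
gripper_force: 0.0
```

>>> step_arm(
  moves=[
    [[80,0,65,0]],
  ],
)

```text
t: 12.9
tool_pos: [889.0, -0.1, 771.1]
tool_rot: [0.977, -0.001, 0.212, -0.0]
force: [0.8, -0.2, 0.1]
gripper_width: 0.608
gripper_force: 0.0
```

>>> step_arm(
  moves=[
    [[80,0,65,0]],
  ],
)

```text
t: 12.98
tool_pos: [896.0, -0.1, 774.6]
tool_rot: [0.974, -0.001, 0.226, -0.0]
force: [0.2, 0.2, 0.5]
gripper_width: 0.606
gripper_force: 0.0
```

>>> step_arm(
  moves=[
    [[80,0,65,0]],
  ],
)

```text
t: 13.07
tool_pos: [903.1, -0.1, 778.2]
tool_rot: [0.971, -0.001, 0.24, -0.0]
force: [-0.4, -0.4, 0.2]
gripper_width: 0.607
gripper_force: 0.0
```

>>> step_arm(
  moves=[
    [[80,0,65,0]],
  ],
)

```text
t: 13.15
tool_pos: [910.3, -0.1, 781.7]
tool_rot: [0.967, -0.001, 0.255, -0.0]
force: [0.1, -0.7, 0.1]
gripper_width: 0.607
gripper_force: 0.0
```

>>> step_arm(
  moves=[
    [[80,0,65,0]],
  ],
)

```text
t: 13.23
tool_pos: [917.6, -0.1, 785.3]
tool_rot: [0.963, -0.001, 0.269, -0.0]
force: [0.6, -0.8, 0.8]
gripper_width: 0.606
gripper_force: 0.0
```

>>> step_arm(
  moves=[
    [[80,0,65,0]],
  ],
)

```text
t: 13.32
tool_pos: [925.0, -0.1, 788.9]
tool_rot: [0.959, -0.001, 0.283, -0.0]
force: [0.2, 0.1, 0.4]
gripper_width: 0.604
gripper_force: 0.0
```

>>> step_arm(
  moves=[
    [[80,0,65,0]],
  ],
)

```text
t: 13.4
tool_pos: [932.5, -0.1, 792.5]
tool_rot: [0.955, -0.001, 0.297, -0.0]
force: [0.1, 0.2, 0.7]
gripper_width: 0.607
gripper_force: 0.0
```

>>> step_arm(
  moves=[
    [[80,0,65,0]],
  ],
)

```text
t: 13.48
tool_pos: [940.0, -0.1, 796.2]
tool_rot: [0.95, -0.001, 0.311, -0.0]
force: [-0.2, 1.3, -0.4]
gripper_width: 0.607
gripper_force: 0.0
```

```bash
python3 -c "
from h import *
s=r.sense();print(s['joint_pos'].round(3),s['tool_pos'].round(1),s['tool_rot'].round(3))"
```

```text
[-2.000e-03  7.420e-01  5.900e-02  1.000e-03  1.707e+00  1.570e+00] [ 9.400e+02 -1.000e-01  7.962e+02] [ 0.95  -0.001  0.311 -0.   ]
```

>>> step_arm(
  moves=[
    [[80,0,65,0]],
  ],
)

```text
t: 13.57
tool_pos: [947.5, -0.1, 799.8]
tool_rot: [0.946, -0.001, 0.325, -0.0]
force: [-0.6, -0.2, -0.0]
gripper_width: 0.609
gripper_force: 0.0
```

>>> step_arm(
  moves=[
    [[80,0,65,0]],
  ],
)

```text
t: 13.65
tool_pos: [955.1, -0.1, 803.5]
tool_rot: [0.941, -0.001, 0.339, -0.0]
force: [-0.1, -0.3, 0.2]
gripper_width: 0.609
gripper_force: 0.0
```

>>> step_arm(
  moves=[
    [[80,0,65,0]],
  ],
)

```text
t: 13.73
tool_pos: [962.7, -0.1, 807.2]
tool_rot: [0.935, -0.001, 0.353, -0.0]
force: [-0.5, -1.2, 0.1]
gripper_width: 0.61
gripper_force: 0.0
```

>>> step_arm(
  moves=[
    [[80,0,65,0]],
  ],
)

```text
t: 13.82
tool_pos: [970.2, -0.1, 810.9]
tool_rot: [0.93, -0.001, 0.367, -0.0]
force: [-0.8, -0.3, -0.0]
gripper_width: 0.61
gripper_force: 0.0
```

>>> step_arm(
  moves=[
    [[80,0,65,0]],
  ],
)

```text
t: 13.9
tool_pos: [977.7, -0.1, 814.5]
tool_rot: [0.925, -0.001, 0.381, -0.0]
force: [0.6, -0.8, -0.7]
gripper_width: 0.61
gripper_force: 0.0
```

```bash
python3 - <<'E'
from h import *
np.set_printoptions(precision=1,suppress=True)
s=r.sense();print(s['joint_pos'].round(3),s['tool_pos'].round(1),s['tool_rot'].round(3))
c=get_calibration("top");q=lambda u,v,z:onz(c,340+u/5.7,125+v/5.7,z)
for n,u,v,z in[("tip",432,465,250),("eyeT",436,415,249),("eL",400,408,249),("eR",470,422,249),("sL",278,396,335),("sR",788,405,335),("sBL",275,35,335)]:print(n,q(u,v,z))
print("basemat",q(50,522,5),q(425,528,5))
E
```

```text
[-0.   0.8  0.1  0.   1.5  1.6] [977.7  -0.1 814.5] [ 0.9 -0.   0.4 -0. ]
tip [ 479.4 -403.2  250. ]
eyeT [ 501.8 -406.1  249. ]
eL [ 504.8 -390.   249. ]
eR [ 498.8 -421.3  249. ]
sL [ 501.3 -301.7  335. ]
sR [ 499.9 -509.9  335. ]
sBL [ 649.5 -303.7  335. ]
basemat [ 460.8 -300.4    5. ] [ 459.5 -512.2    5. ]
```

>>> step_arm(
  moves=[
    [[-36,0,-14,0],[-72,0,-28,0],[-108,0,-42,0],[-144,0,-56,0],[-180,0,-70,0],[-216,0,-84,0],[-252,0,-98,0],[-288,0,-112,0],[-324,0,-126,0],[-360,0,-140,0],[-396,0,-154,0],[-432,0,-168,0]],
  ],
  grip=0,
)

```text
t: 14.9
tool_pos: [578.5, -0.1, 659.4]
tool_rot: [0.925, -0.001, 0.381, -0.0]
force: [-0.4, 0.6, 0.2]
gripper_width: 0.998
gripper_force: 0.0
```

>>> step_arm(
  moves=[
    [[-25,-20,-15,0],[-50,-40,-30,0],[-75,-62,-45,0],[-100,-86,-60,0],[-120,-112,-75,0],[-140,-140,-90,0],[-155,-168,-105,0],[-160,-200,-120,0],[-160,-230,-140,0],[-160,-260,-160,0],[-160,-280,-180,0],[-160,-290,-190,0]],
  ],
)

```text
t: 15.9
tool_pos: [419.9, -292.2, 467.7]
tool_rot: [0.925, -0.002, 0.38, -0.0]
force: [-0.5, 0.9, -0.1]
gripper_width: 0.998
gripper_force: 0.0
```

```bash
python3 -c "
from h import *
s=r.sense();print(s['joint_pos'].round(3),s['tool_pos'].round(1),s['tool_rot'].round(3))"
```

```text
[-0.909 -0.154  2.008  0.778  0.909  0.29 ] [ 419.9 -292.2  467.7] [ 0.925 -0.002  0.38  -0.   ]
```

>>> step_arm(
  moves=[
    [[-20,-20,-20,0],[-37,-45,-40,0],[-37,-70,-65,0],[-37,-90,-90,0],[-37,-105,-110,0],[-37,-113,-120,0],[-37,-113,-120,0],[-37,-113,-120,0],[-37,-113,-120,0]],
  ],
)

```text
t: 16.65
tool_pos: [384.0, -402.8, 351.2]
tool_rot: [0.925, -0.0, 0.381, -0.0]
force: [0.4, -0.1, 0.6]
gripper_width: 0.997
gripper_force: 0.0
```

```bash
python3 - <<'E'
from h import *
c=get_calibration("wrist"); im=camera("wrist"); cv2.imwrite("pics/w4.png",im); np.save("w4.npy",c,allow_pickle=True)
s=r.sense();print(s['joint_pos'].round(3),s['tool_pos'].round(1),s['tool_rot'].round(3))
print("eye",proj(c,[502,-405.5,224]),"eyetopL/R",proj(c,[502,-389.5,248]),proj(c,[502,-421.5,248]),"tip",proj(c,[479.5,-405,250]))
E
```

```text
[-1.127  0.107  2.03   0.97   0.881 -0.158] [ 384.1 -402.7  351.5] [ 0.925 -0.     0.381  0.   ]
eye [250.39113406 203.41184652] eyetopL/R [229.64923205 189.49548906] [271.70611127 189.45755101] tip [250.21054112 215.46413416]
```

View pics/w4.png

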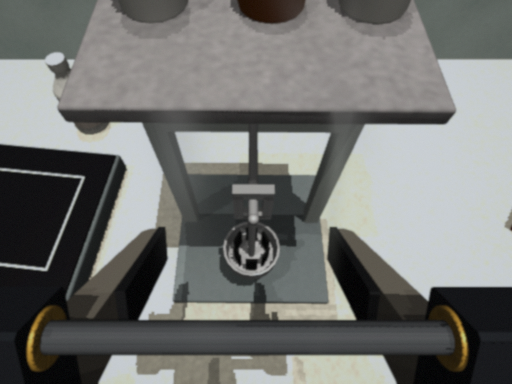

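The wrist view shows the eye's top bar at (253,189) and the peg tip at (253,216), both 2 to 3 px right of prediction. So the eye is at y ≈ -407.5, square to the tool.

>>> step_arm(
  moves=[
    [[0,-5,0,0],[15,-5,-16,0],[30,-5,-32,0],[45,-5,-48,0],[58,-5,-61,0],[65,-5,-69,0],[69,-5,-72,0],[69,-5,-72,0],[69,-5,-72,0]],
  ],
)

```text
t: 17.45
tool_pos: [452.9, -408.2, 279.1]
tool_rot: [0.925, -0.0, 0.381, 0.0]
force: [-0.5, -0.2, 0.6]
gripper_width: 1.002
gripper_force: 0.0
```

>>> step_arm(
  moves=[
    [[0,0,0,0],[0,0,0,0],[0,0,0,0],[0,0,0,0],[0,0,0,0],[0,0,0,0],[0,0,0,0],[0,0,0,0],[0,0,0,0],[0,0,0,0],[0,0,0,0],[0,0,0,0]],
  ],
  grip=255,
)

```text
t: 18.45
tool_pos: [452.9, -408.0, 278.3]
tool_rot: [0.925, -0.001, 0.381, -0.0]
force: [1.0, -0.0, 1.5]
gripper_width: 0.343
gripper_force: 30.0
```

>>> step_arm(
  moves=[
    [[0,0,4,0],[0,0,9,0],[0,0,14,0],[0,0,16,0],[0,0,16,0],[0,0,16,0]],
  ],
)

```text
t: 18.95
tool_pos: [452.8, -408.2, 294.6]
tool_rot: [0.925, -0.0, 0.381, 0.0]
force: [-0.8, -0.5, -1.3]
gripper_width: 0.342
gripper_force: 30.0
```

>>> step_arm(
  moves=[
    [[-4,0,0,0],[-10,0,0,0],[-18,0,0,0],[-26,0,0,0],[-34,0,0,0],[-44,0,0,0],[-56,0,0,0],[-70,0,2,0],[-80,0,8,0],[-80,0,12,0],[-80,0,12,0]],
  ],
)

```text
t: 19.87
tool_pos: [372.4, -408.9, 307.7]
tool_rot: [0.925, -0.001, 0.381, 0.001]
force: [0.1, -0.1, -1.8]
gripper_width: 0.343
gripper_force: 30.0
```

>>> step_arm(
  moves=[
    [[0,4,10,0],[0,14,25,0],[0,28,40,0],[0,46,55,0],[0,68,68,0],[0,94,75,0],[5,122,75,0],[12,150,75,0],[22,178,75,0],[33,206,75,0],[44,234,75,0],[55,262,75,0]],
  ],
)

```text
t: 20.87
tool_pos: [428.2, -144.5, 382.0]
tool_rot: [0.924, -0.001, 0.382, -0.0]
force: [0.5, -1.0, -2.0]
gripper_width: 0.343
gripper_force: 30.0
```

>>> step_arm(
  moves=[
    [[11,28,0,0],[22,56,0,0],[34,84,0,0],[46,112,0,0],[58,140,0,0],[70,168,0,0],[82,194,0,0],[94,218,0,0],[105,238,0,0],[114,252,0,0],[119,262,0,0],[120,266,0,0]],
  ],
)

```text
t: 21.87
tool_pos: [550.0, 124.3, 382.4]
tool_rot: [0.924, 0.001, 0.382, -0.002]
force: [-0.2, 0.4, -1.7]
gripper_width: 0.343
gripper_force: 30.0
```

>>> step_arm(
  moves=[
    [[0,0,0,0],[0,0,0,0],[0,0,0,0]],
  ],
)

```text
t: 22.12
tool_pos: [547.2, 119.3, 380.9]
tool_rot: [0.925, -0.001, 0.38, -0.0]
force: [-1.1, -0.2, -1.3]
gripper_width: 0.346
gripper_force: 30.0
```

```bash
python3 - <<'E'
from h import *
c=get_calibration("wrist"); im=camera("wrist"); cv2.imwrite("pics/w5.png",im); np.save("w5.npy",c,allow_pickle=True)
s=camera("side"); cv2.imwrite("pics/s5.png",s)
o=np.vstack([im[60:310],cv2.resize(s[140:300,90:346],(512,320),interpolation=cv2.INTER_CUBIC)]); cv2.imwrite("pics/v5.png",o)
q=r.sense();print(q['tool_pos'],q['gripper_width'])
cs=get_calibration("side")
p=q['tool_pos']+[48.7,0,-49]
for d in(0,-130,-144): 
    X=p+[0,0,d]; print(d,proj(c,X)-[0,60],(proj(cs,X)-[90,140])*2+[0,250])
X=[595.5,119.5,125];print("pot rim",proj(c,X)-[0,60],(proj(cs,X)-[90,140])*2+[0,250])
E
```

```text
[547.39353817 118.88433213 381.29637174] 0.34717836869903357
0 [247.97522251 196.42743502] [183.81718449 271.50288357]
-130 [247.64872897 241.13437209] [196.38913526 382.62792063]
-144 [247.62870266 243.87658644] [197.61804215 393.49038154]
pot rim [246.98318881 254.45232286] [203.35684917 440.60366424]
```

View pics/v5.png

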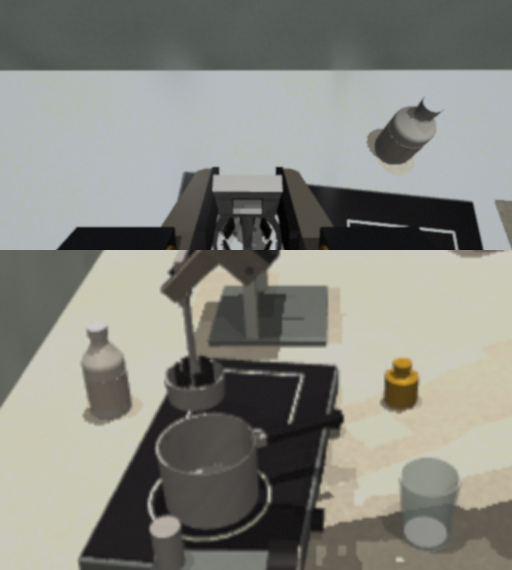

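The side view shows the basket hanging upright, with the dish centred at (195,385) over the pot rim centred at (208,440). The pot base is centred in the ring, and the bottle, beaker and weight are undisturbed. I'll lower with a shift of -4 mm in x.

>>> step_arm(
  moves=[
    [[-4,0,-6,0],[-4,0,-18,0],[-4,0,-32,0],[-4,0,-48,0],[-4,0,-64,0],[-4,0,-80,0],[-4,0,-94,0],[-4,0,-106,0],[-4,0,-116,0],[-4,0,-123,0],[-4,0,-127,0],[-4,0,-128,0]],
  ],
)

```text
t: 23.22
tool_pos: [549.1, 115.9, 272.8]
tool_rot: [0.931, 0.001, 0.366, -0.002]
force: [-0.1, -0.8, -1.5]
gripper_width: 0.344
gripper_force: 30.0
```

>>> step_arm(
  moves=[
    [[0,0,-1,0],[0,0,-2,0],[0,0,-3,0],[0,0,-4,0],[0,0,-5,0],[0,0,-5,0],[0,0,-5,0]],
  ],
)

```text
t: 23.8
tool_pos: [549.3, 115.7, 269.8]
tool_rot: [0.931, 0.003, 0.364, -0.002]
force: [0.4, 0.1, -1.6]
gripper_width: 0.343
gripper_force: 30.0
```

```bash
python3 -c "
from h import *
s=r.sense();print(s['joint_pos'].round(3),s['tool_pos'].round(1),s['tool_rot'].round(3))"
```

```text
[ 0.299  0.126  2.222 -1.233  0.207  3.017] [549.3 115.7 269.8] [ 0.931  0.003  0.364 -0.002]
```

Joint 6 reached its limit here, at 3.017. I'll rise and turn the gripper about the basket's axis by about 1 rad, where the wrist has room.

>>> step_arm(
  moves=[
    [[0,0,12,0],[0,1,28,0],[-1,2,46,0],[-2,3,64,0],[-2,4,82,0],[-2,4,100,0],[-2,4,118,0],[-2,4,130,0],[-2,4,135,0],[-2,4,135,0],[-2,4,135,0]],
  ],
)

```text
t: 24.72
tool_pos: [547.0, 119.6, 404.2]
tool_rot: [0.931, 0.003, 0.364, -0.002]
force: [-0.5, -0.3, -2.3]
gripper_width: 0.343
gripper_force: 30.0
```

```bash
python3 - <<'E'
from h import *
from scipy.spatial.transform import Rotation as Ro
s=r.sense();print(s['joint_pos'].round(3),s['tool_pos'].round(1),s['tool_rot'].round(4),Ro.from_quat(s['tool_rot']).as_matrix().round(3).tolist())
for th in np.arange(.1,1.01,.1):
    print(th.round(2),(47.5*np.array([1-np.cos(th),-np.sin(th)])).round(1))
E
```

```text
[ 0.31  -0.079  2.073 -0.463  0.469  2.218] [547.  119.6 404.2] [ 0.9315  0.0026  0.3638 -0.002 ] [[0.735, 0.006, 0.678], [0.003, -1.0, 0.006], [0.678, -0.002, -0.735]]
0.1 [ 0.2 -4.7]
0.2 [ 0.9 -9.4]
0.3 [  2.1 -14. ]
0.4 [  3.7 -18.5]
0.5 [  5.8 -22.8]
0.6 [  8.3 -26.8]
0.7 [ 11.2 -30.6]
0.8 [ 14.4 -34.1]
0.9 [ 18.  -37.2]
1.0 [ 21.8 -40. ]
```

>>> step_arm(
  moves=[
    [[0.2,-4.7,0,0.1],[0.9,-9.4,0,0.2],[2.1,-14,0,0.3],[3.7,-18.5,0,0.4],[5.8,-22.8,0,0.5],[8.3,-26.8,0,0.6],[11.2,-30.6,0,0.7],[14.4,-34.1,0,0.8],[18,-37.2,0,0.9],[21.8,-40,0,1.0],[21.8,-40,0,1.0],[21.8,-40,0,1.0]],
  ],
)

```text
t: 25.72
tool_pos: [568.8, 79.1, 403.4]
tool_rot: [0.838, 0.409, 0.323, -0.161]
force: [0.3, -0.9, -1.6]
gripper_width: 0.341
gripper_force: 30.0
```

```bash
python3 - <<'E'
from h import *
from scipy.spatial.transform import Rotation as Ro
s=r.sense();d=Ro.from_quat(s['tool_rot']).as_matrix()
print(s['joint_pos'].round(3),s['tool_pos'].round(1),d[:,1:].round(3).tolist(),s['tool_pos']+69*d[:,2])
E
```

```text
[-0.146  0.063  1.932  0.829  0.922  0.073] [568.8  79.1 403.4] [[0.789, 0.411], [-0.615, 0.533], [-0.005, -0.74]] [597.13605423 115.8801228  352.41286416]
```

>>> step_arm(
  moves=[
    [[-1,6,-6,0],[-1,6,-20,0],[-1,6,-36,0],[-1,6,-52,0],[-1,6,-68,0],[-1,6,-84,0],[-1,6,-100,0],[-1,6,-116,0],[-1,6,-130,0],[-1,6,-140,0],[-1,6,-147,0],[-1,6,-147,0]],
  ],
)

```text
t: 26.72
tool_pos: [566.6, 86.0, 255.2]
tool_rot: [0.841, 0.406, 0.322, -0.16]
force: [0.3, -0.1, -2.2]
gripper_width: 0.345
gripper_force: 30.0
```

```bash
python3 - <<'E'
from h import *
from scipy.spatial.transform import Rotation as Ro
s=r.sense();d=Ro.from_quat(s['tool_rot']).as_matrix()
print(s['joint_pos'].round(3),s['tool_pos'].round(1),d[:,1:].round(3).tolist(),s['tool_pos']+69*d[:,2],s['force'])
im=camera("side");cv2.imwrite("pics/s6.png",im)
E
```

```text
[-0.129  0.259  2.084  1.099  0.706 -0.299] [566.6  86.  255.2] [[0.785, 0.411], [-0.62, 0.529], [-0.008, -0.742]] [594.97334332 122.57384294 203.94445479] [ 0.31632569 -0.07972099 -2.20562276]
```

>>> step_arm(
  moves=[
    [[0,0,-1.5,0],[0,0,-3,0],[0,0,-4.5,0],[0,0,-6,0],[0,0,-6,0],[0,0,-6,0]],
  ],
)

```text
t: 27.27
tool_pos: [568.2, 85.7, 251.9]
tool_rot: [0.839, 0.407, 0.324, -0.159]
force: [0.1, -0.2, -1.6]
gripper_width: 0.346
gripper_force: 30.0
```

>>> step_arm(
  moves=[
    [[0,0,-1,0],[0,0,-2,0],[0,0,-2,0],[0,0,-2,0]],
  ],
)

```text
t: 27.6
tool_pos: [568.1, 85.7, 249.7]
tool_rot: [0.839, 0.407, 0.324, -0.159]
force: [0.0, 0.1, -1.3]
gripper_width: 0.348
gripper_force: 30.0
```

>>> step_arm(
  moves=[
    [[0,0,-1,0],[0,0,-2,0],[0,0,-2,0],[0,0,-2,0]],
  ],
)

```text
t: 27.93
tool_pos: [568.1, 85.7, 247.7]
tool_rot: [0.839, 0.407, 0.324, -0.16]
force: [0.1, 0.0, -2.0]
gripper_width: 0.348
gripper_force: 30.0
```

>>> step_arm(
  moves=[
    [[0,0,-0.7,0],[0,0,-1.5,0],[0,0,-1.5,0],[0,0,-1.5,0]],
  ],
)

```text
t: 28.27
tool_pos: [568.1, 85.7, 246.2]
tool_rot: [0.839, 0.407, 0.324, -0.159]
force: [0.0, -0.1, -0.8]
gripper_width: 0.342
gripper_force: 30.0
```

>>> step_arm(
  moves=[
    [[0,0,-0.7,0],[0,0,-1.5,0],[0,0,-1.5,0],[0,0,-1.5,0]],
  ],
)

```text
t: 28.6
tool_pos: [568.5, 85.8, 245.5]
tool_rot: [0.839, 0.407, 0.324, -0.16]
force: [-1.6, -1.2, 4.8]
gripper_width: 0.343
gripper_force: 30.0
```

>>> step_arm(
  moves=[
    [[0,0,-0.5,0],[0,0,-1,0],[0,0,-1,0],[0,0,-1,0]],
  ],
)

```text
t: 28.93
tool_pos: [568.8, 86.0, 245.4]
tool_rot: [0.839, 0.407, 0.325, -0.16]
force: [-3.5, -1.7, 12.5]
gripper_width: 0.347
gripper_force: 30.0
```

>>> step_arm(
  moves=[
    [[0,0,0.8,0],[0,0,1,0],[0,0,1,0]],
  ],
)

```text
t: 29.18
tool_pos: [568.5, 85.8, 245.4]
tool_rot: [0.839, 0.407, 0.324, -0.159]
force: [-1.9, -0.2, 6.8]
gripper_width: 0.344
gripper_force: 30.0
```

>>> step_arm(
  moves=[
    [[0,0,0,0],[0,0,0,0],[0,0,0,0],[0,0,0,0],[0,0,0,0],[0,0,0,0],[0,0,0,0],[0,0,0,0],[0,0,0,0],[0,0,0,0],[0,0,0,0],[0,0,0,0]],
  ],
  grip=80,
)

```text
t: 30.18
tool_pos: [568.1, 85.7, 244.8]
tool_rot: [0.839, 0.407, 0.324, -0.159]
force: [0.1, 0.1, -0.2]
gripper_width: 0.684
gripper_force: 0.0
```

>>> step_arm(
  moves=[
    [[-4,-5,7,0],[-10,-13,18,0],[-18,-23,33,0],[-27,-35,49,0],[-37,-48,67,0],[-47,-61,85,0],[-57,-74,103,0],[-67,-87,121,0],[-75,-97,135,0],[-75,-97,135,0],[-75,-97,135,0]],
  ],
)

```text
t: 31.1
tool_pos: [493.1, -11.9, 380.6]
tool_rot: [0.839, 0.406, 0.324, -0.158]
force: [-0.2, -0.2, -1.1]
gripper_width: 0.688
gripper_force: 0.0
```

```bash
python3 - <<'E'
from h import *
s=camera("side"); t=camera("top")
a=cv2.resize(s[140:280,120:290],(510,420),interpolation=cv2.INTER_CUBIC);b=cv2.resize(t[125:225,170:270],(420,420),interpolation=cv2.INTER_CUBIC)[:,:290]
cv2.imwrite("pics/v7.png",np.hstack([a,b])); q=r.sense(); print(q['tool_pos'],q['force'],q['gripper_width'])
E
```

```text
[492.93824797 -11.03110557 379.17197503] [ 0.55988937 -0.07645945  0.53683185] 0.6848442156328092
```

View pics/v7.png

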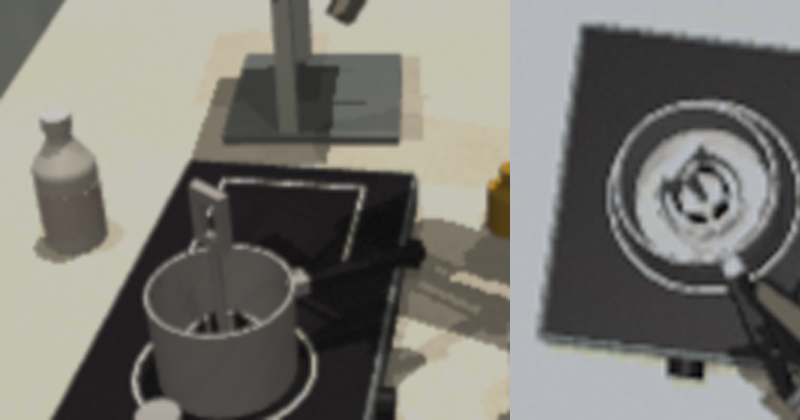

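The basket stands upright near the middle of the pot. The pot floor is centred at (704,195) in the crop, inside the ring centred at (704,195), and the gripper is clear. I'm handing the job in.

```bash
python3 -c "
from bench import r
print(r.close_job())"
```

```text
the job is handed in; nothing more can be done
None
```

I handed the job in at about 31 s, with the pot in the ring to within about 2 mm and the basket upright, released on its floor in the last pictures; the hand-in returned no verdict.

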